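# Register the long sign blank in its corner of the painting fence

## Task

Two flat wooden sign blanks lie on the bench in front of the T-shaped wooden fence, one on each side of its middle stop. Slide the longer blank along the bench, without lifting it, into the corner on its own side, so that one long edge lies flush against the fence and one end butts against the middle stop, then let go of it. Leave the shorter blank where it lies.

Things in the scene. Friction and masses are not known exactly. Their poses are not given: they have to be found in the camera images.
- long_blank_center (a point): Centre (half-way up) of the longer sign blank: a plain loose board of pale wood, 60 (its x) by 130 (its y) by 20 mm thick (z, up), 0.1 kg, flat on the bench (height 0) in one bay of the fence, its length within 15 degrees of the fence's y (either way round). Slides easily; a push from closed fingers will do. Home: x -30, y +75 or -75 mm in the fence's frame, y axes parallel.
- fence: T-shaped fence of dark wood fixed to the bench, 28 mm high. Origin on the bench at the foot of its near face, mid-length; y runs along the face, x points away from the robot. Long batten: x 0 to 24, y -290 to 290 mm. Middle stop: a batten x -100 to 0, y -10 to 10 mm. The two corners are where the stop's sides meet the face.
- short_blank_center (a point): Centre (half-way up) of the shorter sign blank, to be left alone: the same wood, 60 mm (x) by 75 mm (y), 20 mm thick, loose, lying flat in the other bay of the fence.
Mind the look-alikes: they are no part of the job. What is shaped like the part that bears long_blank_center but orange is not meant.

How it is judged (in metres and radians):
At the end, for the whole second after the job is handed in: The long blank lies flat and still on the bench in a corner of the fence, its centre within 12 mm of home in the fence's x and y (x -30 mm, y +75 or -75 mm), its length along the fence within 10 degrees; the short blank lies within 20 mm of its start (x of long_blank_center in the frame of fence between -0.042 and -0.02 m and (y of long_blank_center in the frame of fence between 0.065 and 0.087 m or y of long_blank_center in the frame of fence between -0.087 and -0.065 m) and angle between the y axis of long_blank_center and the y axis of fence, either way round below 0.175 rad and angle between long_blank_center's own z axis and vertical below 0.15 rad and height (world z) of long_blank_center below 0.02 m and linear speed of long_blank below 0.02 m/s and distance of short_blank_center from where it was at the start of the episode below 0.02 m); the robot touches nothing.
It fails at once if The long blank is lifted off the bench (its centre more than 35 mm up) (height (world z) of long_blank_center above 0.035 m).
It fails at once if The short blank is moved more than 20 mm from where it started (distance of short_blank_center from where it was at the start of the episode above 0.02 m).
It also fails if it takes over 38 s, if anything falls off the work surface, if the arm or the gripper's body presses on something with over 40 N, if the wrist force passes 120 N, or if a joint passes its speed limit or range.

## Robot

A 7-joint arm with a two-finger parallel gripper is mounted at the origin on the work surface. World frame = base frame: x ahead of the robot, y to its left, z up, the work surface at z = 0. Lengths are in mm, angles in degrees, forces in N, time in s.
With the tool pointing down it reaches from about 425 to 950 mm from the base axis. Payload 4.7 kg.
Tool frame: the origin (TCP) lies at the very end of the fingers, on their centre line; the grasp point (between the pads) lies 19 mm behind it; z points along the fingers, y is the line along which they close (so a half turn about z gives the same grasp; the last joint's range is limited). The gripper opens to 87 mm and grips with 3 to 60 N. Pads are 19 mm wide; open, the fingers measure 117 mm over their backs; the gripper's body (75 mm by 190 mm) begins 51 mm behind the grasp point.
Start: joints at [-68.291, 26.849, -2.785, 87.806, 1.381, 65.374, -4.715], TCP at [267.661, 619.683, 222.573] pointing down, gripper open.
Joint ranges: [-148.3, 148.3], [-19.14, 114.17], [-79.39, 73.82], [5.75, 140.21], [-59.74, 239.74], [12.07, 113.84], [-152.46, 152.46]. Speed limits (degrees/s): [147.25, 147.25, 180, 180, 180, 180, 180].

## Interface

Orientations are given as [roll, pitch, yaw] about the fixed x, y, z axes, in that order (R = Rz(yaw) Ry(pitch) Rx(roll)).
In Python, from station import * gives the robot as it stands. The module is installed in compiled form; this text tells all that it offers.
- The arm moves only by the tool apply_moves, never from a script. Its argument "motion" is one flat list of numbers, 7 for each row, row after row: the opening, from 0 (shut) to 1 (fully open), then the shift along the tool's x, y, z in m, then the turn, a rotation vector about the tool's x, y, z in rad. A call has 1 to 20 rows; each row shifts and turns the commanded pose from where the row before left it, along the tool's axes as they then stand; what a row does not reach is not made up. A row lasts 1/10 s, in which the tool goes at most 50 mm and 8.59 degrees, less where a joint would pass 70% of its speed; a pose out of reach is approached as far as the arm can. A call is refused whole if a number of a shift passes 0.05 or a number of a turn 0.15, either way. A call with a gripper value outside its range is refused whole. The fingers move at their own pace and stop on an object; "newtons" is the grip in N (left out, the last holds). Time passes only in rows, so rows that do not move let the fingers close. It gives the time, the measured TCP pose, the force, the opening and the grip force at its end, in the units of the state.
- sense(): the state, without advancing time (a new reading comes with each control period).
- read_camera(name): name is "scene" or "top" or "wrist"; returns a dict with "img" (480x640x3 uint8, red, green, blue), "depth" (480x640 float32, mm along the optical axis (not along the pixel's ray), 0 where there is no reading), "fx", "fy", "cx", "cy" (pixels), "rvec" (rotation vector, rad) and "tvec" (3), from world to camera coordinates, as OpenCV has them; the wrist camera has in their place "T_tool_cam" (4x4, takes a point from camera to tool coordinates, whose origin is the TCP and whose axes are the flange's). Camera axes: x right, y down, z forward; pixel columns grow to the right and rows downward; lengths in mm; the calibration is good to about 2 mm. A picture is of the moment at which its call begins: read the wrist's pose just before it.
- sign_off(): hands the job in; it is judged then, once.
The state is a dict: "clock": time; "joint_pos": joint angles; "qd": joint speeds; "effort": joint torques, N m; "ee_pos": TCP position; "ee_rot": TCP orientation; "ft_force": force on the tool from outside, world axes, zero at the start; "torque": the same for the moment, N m; "gripper_width": finger opening in mm; "gripper_force": force on a finger pad.
Only numpy, scipy, OpenCV 4.12 (cv2) and the standard library are available. Lean on these libraries where they do the work, as an engineer would, in place of code of your own. Each camera call takes 0.05 s, during which the arm holds its last target. There are 200 camera calls.

## Working session

There is one attempt and no reset: what is moved stays moved. The work goes in short steps, Python scripts to look and compute and a tool call to move; the robot and the scene stay as the last step left them, time stands still between calls to the robot, and variables do not carry over. Pictures are saved under pics/ and viewed, at most 10 in all, crops included, and the job is handed in when it is done.

Besides the shell and the picture viewer there is one more tool, called after ">>>" as name(argument=value, ...) on one line, values as JSON. apply_moves: Moves the arm, as the interface text tells. Its arguments: {"type":"object","properties":{"motion":{"type":"array","items":{"type":"number"}},"newtons":{"type":"number"}},"required":["motion"]}

```bash
mkdir -p pics
cat > h.py <<'E'
from station import *
import numpy as np, cv2
def snap(n,f):
    c=read_camera(n); cv2.imwrite('pics/'+f,c['img'][...,::-1]); np.savez('last_'+n+'.npz',**c); return c
def world(c,pts,z):
    R=cv2.Rodrigues(np.array(c['rvec'],float))[0]; t=np.array(c['tvec'],float).ravel(); o=-R.T@t
    out=[]
    for u,v in pts:
        d=R.T@np.array([(u-c['cx'])/c['fx'],(v-c['cy'])/c['fy'],1]); out.append(o+d*(z-o[2])/d[2])
    return np.array(out)
E
python3 -c "
from h import *
c=snap('top','top0.png'); snap('scene','sc0.png'); s=sense(); print(s['clock'],s['ee_pos'],s['ee_rot'],s['gripper_width'])"
```

```text
0.1 [267.46429234 619.15121483 221.59472809] [-1.79898166e+02  3.69649581e-03  1.56636918e+02] 86.73411477844768
```

View pics/top0.png

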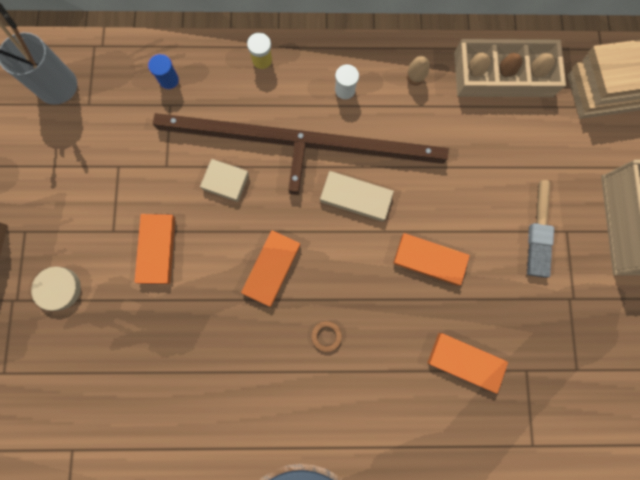

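The top picture shows the dark T fence, with its stop foot near (295,185). The candidates are:
- pale long block (357,197), right bay
- pale short block (225,181), left bay
- orange look-alikes at (155,249), (271,269), (432,259) and (468,363)

I choose (357,197) and will check it in a crop.

```bash
python3 -c "
import cv2
i=cv2.imread('pics/top0.png')[105:225,140:460]; cv2.imwrite('pics/crop0.png',cv2.resize(i,(800,300),interpolation=cv2.INTER_CUBIC))"
```

```text
(no output)
```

View pics/crop0.png

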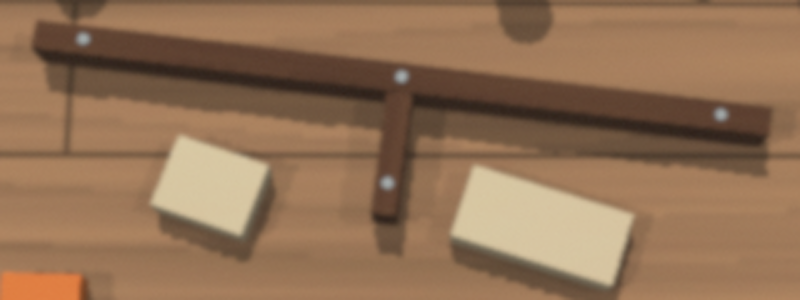

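```bash
cat >> h.py <<'E'
def w0(c,p,z): return world(c,[(140+u/2.5,105+v/2.5) for u,v in p],z)
E
cat > m.py <<'E'
from h import *
c=np.load('last_top.npz')
s=w0(c,[(83,39),(401,76),(721,114),(387,183)],28); print(s)
e=w0(c,[(38,20),(770,107),(764,136),(36,49)],28); print('ends',e)
L=w0(c,[(473,166),(634,214),(613,285),(452,233)],20); S=w0(c,[(180,135),(270,166),(243,236),(151,203)],20)
d=s[0]-s[2]; a=np.arctan2(-d[0],d[1]); print('fence yaw',np.degrees(a))
R=np.array([[np.cos(a),-np.sin(a)],[np.sin(a),np.cos(a)]])
o=s[1,:2]-R@[12,0]; print('origin',o)
for P in(L,S,e,s): print(((P[:,:2]-o)@R).round(1).tolist(), ((P.mean(0)[:2]-o)@R).round(1))
print(L,L.mean(0)); print('home',o+R@[-30,-75])
E
python3 m.py
```

```text
[[ 749.61865618  251.11846775   28.        ]
 [ 720.02708327    2.95188693   28.        ]
 [ 689.70068238 -246.06676593   28.        ]
 [ 633.08684048   13.25772744   28.        ]]
ends [[ 765.31825326  287.00545576   28.        ]
 [ 695.5944775  -284.70508092   28.        ]
 [ 671.82303779 -278.73379239   28.        ]
 [ 741.13195257  287.05126709   28.        ]]
fence yaw -6.87182548708442
origin [708.1132877   4.3876707]
[[-51.2, -64.0], [-74.4, -191.8], [-132.4, -180.7], [-106.5, -54.1]] [ -91.1 -122.6]
[[-54.0, 164.8], [-70.4, 92.0], [-128.3, 104.3], [-111.0, 178.1]] [-90.9 134.8]
[[23.0, 287.4], [22.2, -288.5], [-2.2, -285.4], [-1.0, 284.6]] [10.5 -0.5]
[[11.7, 249.9], [12.0, -0.0], [11.7, -250.9], [-75.5, -0.2]] [-10.   -0.3]
[[ 649.64324886  -53.01926596   20.        ]
 [ 611.26397936 -177.08535919   20.        ]
 [ 555.08184344 -159.19374232   20.        ]
 [ 595.86264349  -36.52981987   20.        ]] [ 602.96292879 -106.45704683   20.        ]
home [669.35515018 -66.4840922 ]
```

The crop confirms it: the pale long block sits in the right bay, with its top corners at crop (473,166), (634,214), (613,285) and (452,233). In the fence frame its centre is (-91,-123), turned about -11°. The fence measurements agree with its known size to about 1 mm. The plan is to push +x with the gripper open, using both fingers to square the blank, then push the end in +y with the fingers closed.

>>> apply_moves(motion=[1,0,0,0,0,0,-0.144,1,0,0,0,0,0,-0.144,1,-0.019,-0.03,0,0,0,0,1,-0.019,-0.03,0,0,0,0,1,-0.019,-0.03,0,0,0,0,1,-0.019,-0.03,0,0,0,0,1,-0.019,-0.03,0,0,0,0,1,-0.019,-0.03,0,0,0,0,1,-0.019,-0.03,0,0,0,0,1,-0.019,-0.03,0,0,0,0,1,-0.019,-0.03,0,0,0,0,1,-0.019,-0.03,0,0,0,0,1,-0.019,-0.03,0,0,0,0,1,-0.019,-0.03,0,0,0,0,1,-0.019,-0.03,0,0,0,0,1,-0.019,-0.03,0,0,0,0,1,-0.019,-0.03,0,0,0,0,1,-0.019,-0.03,0,0,0,0,1,-0.019,-0.03,0,0,0,0,1,-0.019,-0.03,0,0,0,0])

```text
clock: 2.1
ee_pos: [542.8, 41.3, 222.3]
ee_rot: [180.0, -0.0, 173.1]
ft_force: [0.0, -0.3, -0.4]
gripper_width: 87.1
gripper_force: 0.0
```

```bash
cat > f.py <<'E'
from h import *
a=np.radians(-6.87); R=np.array([[np.cos(a),-np.sin(a)],[np.sin(a),np.cos(a)]])
s=sense(); print('t',s['clock'],'fence xy',((s['ee_pos'][:2]-np.array([708.1,4.4]))@R).round(1),'z',s['ee_pos'][2].round(1),'rot',np.round(s['ee_rot'],2),'F fence',(s['ft_force'][:2]@R).round(1),'Fz',s['ft_force'][2].round(1),'w',s['gripper_width'])
E
python3 f.py
```

```text
t 2.1 fence xy [-168.5   16.9] z 222.3 rot [ 1.8000e+02 -3.0000e-02  1.7314e+02] F fence [ 0.1 -0.3] Fz -0.4 w 87.1466247774808
```

>>> apply_moves(motion=[1,-0.002,-0.026,0,0,0,0,1,-0.002,-0.026,0,0,0,0,1,-0.002,-0.026,0,0,0,0,1,-0.002,-0.026,0,0,0,0,1,-0.002,-0.025,0,0,0,0,1,0,0,0.025,0,0,0,1,0,0,0.025,0,0,0,1,0,0,0.025,0,0,0,1,0,0,0.025,0,0,0,1,0,0,0.025,0,0,0,1,0,0,0.025,0,0,0,1,0,0,0.025,0,0,0,1,0,0,0.02,0,0,0,1,0,0,0.01,0,0,0,1,0,0,0.008,0,0,0,1,0,0,0,0,0,0])

```text
clock: 3.7
ee_pos: [536.8, -86.5, 8.9]
ee_rot: [180.0, -0.1, 173.1]
ft_force: [0.4, 0.1, -1.0]
gripper_width: 86.9
gripper_force: 0.0
```

```bash
python3 f.py
```

```text
t 3.7 fence xy [-159.2 -110.8] z 8.9 rot [ 1.8000e+02 -7.0000e-02  1.7314e+02] F fence [0.4 0.1] Fz -1.0 w 86.94674956470239
```

>>> apply_moves(motion=[1,-0.005,0,0,0,0,0,1,-0.005,0,0,0,0,0,1,-0.005,0,0,0,0,0,1,-0.005,0,0,0,0,0,1,-0.005,0,0,0,0,0,1,-0.005,0,0,0,0,0,1,-0.005,0,0,0,0,0,1,-0.005,0,0,0,0,0,1,-0.005,0,0,0,0,0,1,-0.005,0,0,0,0,0,1,-0.005,0,0,0,0,0,1,-0.005,0,0,0,0,0,1,-0.005,0,0,0,0,0,1,-0.005,0,0,0,0,0,1,-0.005,0,0,0,0,0,1,-0.003,0,0,0,0,0,1,-0.003,0,0,0,0,0,1,-0.003,0,0,0,0,0,1,0,0,0,0,0,0])

```text
clock: 5.6
ee_pos: [621.2, -96.7, 9.6]
ee_rot: [180.0, 0.1, 173.1]
ft_force: [-0.3, -0.2, 0.1]
gripper_width: 87.4
gripper_force: 0.0
```

```bash
python3 f.py; python3 -c "
from h import *
snap('top','top1.png')
i=cv2.imread('pics/top1.png')[105:225,140:460]; cv2.imwrite('pics/crop1.png',cv2.resize(i,(800,300),interpolation=cv2.INTER_CUBIC))"
```

```text
t 5.6 fence xy [ -74.2 -110.8] z 9.6 rot [1.8000e+02 5.0000e-02 1.7314e+02] F fence [-0.3 -0.3] Fz 0.1 w 87.37397707460568
```

View pics/crop1.png

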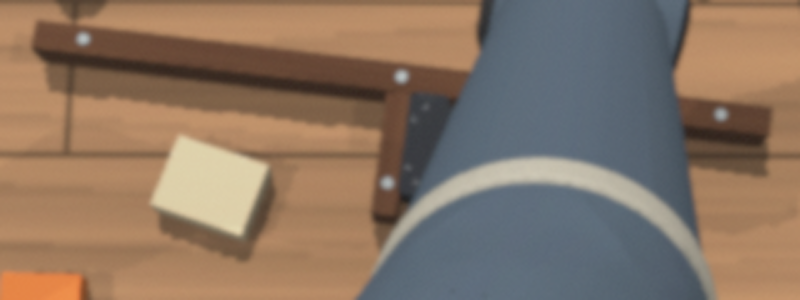

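The arm hides the blank in this view. I'll keep pushing in small steps until the force rises.

>>> apply_moves(motion=[1,-0.001,0,0,0,0,0,1,-0.001,0,0,0,0,0,1,-0.001,0,0,0,0,0,1,-0.001,0,0,0,0,0,1,0,0,0,0,0,0])

```text
clock: 6.15
ee_pos: [624.7, -97.1, 9.5]
ee_rot: [180.0, 0.0, 173.1]
ft_force: [1.3, 0.5, -0.2]
gripper_width: 87.1
gripper_force: 0.2
```

```bash
python3 f.py; python3 -c "
from h import *
snap('wrist','w1.png')"
```

```text
t 6.15 fence xy [ -70.6 -110.7] z 9.5 rot [1.8000e+02 1.0000e-02 1.7314e+02] F fence [1.2 0.6] Fz -0.2 w 87.13814482109099
```

View pics/w1.png

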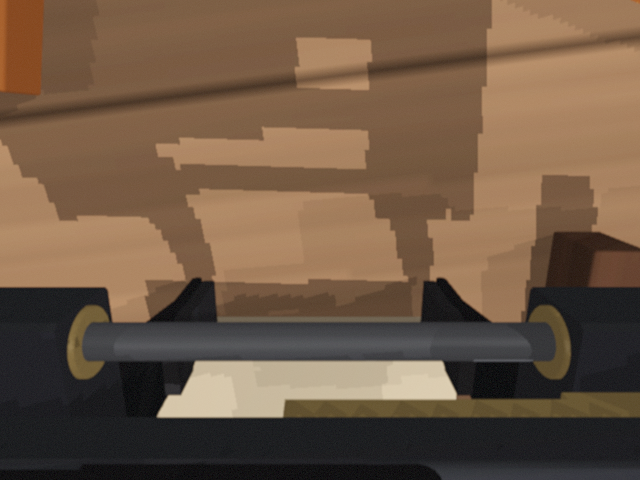

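The wrist view shows the blank's edge (215–420, 320) square against both fingers. I'll press a little further.

>>> apply_moves(motion=[1,-0.001,0,0,0,0,0,1,-0.001,0,0,0,0,0,1,0,0,0,0,0,0])

```text
clock: 6.5
ee_pos: [624.9, -97.1, 9.3]
ee_rot: [180.0, -0.2, 173.1]
ft_force: [-5.9, 0.5, 3.8]
gripper_width: 87.1
gripper_force: 2.5
```

>>> apply_moves(motion=[1,0.003,0,0,0,0,0,1,0.012,0,0,0,0,0,1,0.01,0,0,0,0,0,1,0,0,-0.02,0,0,0,1,0,0,-0.02,0,0,0,1,0,0,-0.02,0,0,0,1,0,0,-0.02,0,0,0,0,-0.013,-0.024,0,0,0,0,0,-0.013,-0.024,0,0,0,0,0,-0.013,-0.024,0,0,0,0,0,-0.013,-0.024,0,0,0,0,0,-0.013,-0.024,0,0,0,0,0,0,0,0,0,0,0,0,0,0,0,0,0,0])

```text
clock: 7.9
ee_pos: [651.1, -221.6, 89.2]
ee_rot: [180.0, -0.0, 173.1]
ft_force: [0.0, 0.1, 0.0]
gripper_width: 38.8
gripper_force: 0.0
```

```bash
python3 f.py; python3 -c "
from h import *
snap('top','top2.png'); snap('scene','sc2.png')
i=cv2.imread('pics/top2.png')[105:225,140:460]; cv2.imwrite('pics/crop2.png',cv2.resize(i,(800,300),interpolation=cv2.INTER_CUBIC))"
```

```text
t 7.9 fence xy [ -29.5 -231.2] z 89.2 rot [ 1.7998e+02 -3.0000e-02  1.7306e+02] F fence [0.  0.1] Fz 0.0 w 38.75419018829001
```

View pics/crop2.png

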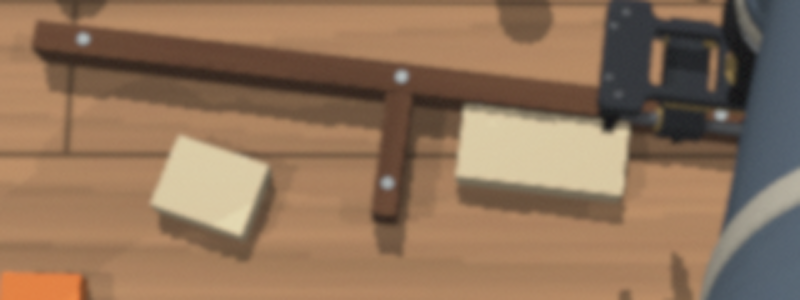

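The top crop shows the long blank flush with the fence, its ends at about crop x 460 and 626. The short blank hasn't moved. Next I finish closing, descend and push the end.

>>> apply_moves(motion=[0,0,0,0,0,0,0,0,0,0,0,0,0,0,0,0,0,0,0,0,0,0,0,0,0,0,0,0,0,0,0,0,0,0,0,0,0,0,0.02,0,0,0,0,0,0,0.02,0,0,0,0,0,0,0.02,0,0,0,0,0,0,0.012,0,0,0,0,0,0,0.008,0,0,0,0,0,0,0,0,0,0])

```text
clock: 9.1
ee_pos: [651.4, -221.1, 8.5]
ee_rot: [180.0, -0.1, 173.1]
ft_force: [0.2, -0.8, 0.7]
gripper_width: 0.6
gripper_force: 0.0
```

>>> apply_moves(motion=[0,0,0.005,0,0,0,0,0,0,0.005,0,0,0,0,0,0,0.005,0,0,0,0,0,0,0.005,0,0,0,0,0,0,0.005,0,0,0,0,0,0,0.005,0,0,0,0,0,0,0.005,0,0,0,0,0,0,0.005,0,0,0,0,0,0,0.005,0,0,0,0,0,0,0.005,0,0,0,0,0,0,0.005,0,0,0,0,0,0,0.005,0,0,0,0,0,0,0.005,0,0,0,0,0,0,0.005,0,0,0,0,0,0,0,0,0,0,0])

```text
clock: 10.6
ee_pos: [660.5, -150.3, 9.5]
ee_rot: [179.9, -0.0, 173.2]
ft_force: [0.6, 0.3, -0.3]
gripper_width: 0.3
gripper_force: 0.0
```

```bash
python3 f.py
```

```text
t 10.6 fence xy [ -28.7 -159.2] z 9.5 rot [ 1.7994e+02 -1.0000e-02  1.7321e+02] F fence [0.6 0.4] Fz -0.3 w 0.3371744364030122
```

>>> apply_moves(motion=[0,0,0.001,0,0,0,0,0,0,0.001,0,0,0,0,0,0,0.001,0,0,0,0,0,0,0.001,0,0,0,0,0,0,0,0,0,0,0])

```text
clock: 11.1
ee_pos: [660.8, -147.8, 9.5]
ee_rot: [180.0, -0.0, 173.1]
ft_force: [0.3, -0.8, 0.1]
gripper_width: 0.7
gripper_force: 0.2
```

>>> apply_moves(motion=[0,0,0.001,0,0,0,0,0,0,0.001,0,0,0,0,0,0,0,0,0,0,0])

```text
clock: 11.4
ee_pos: [661.0, -145.6, 9.5]
ee_rot: [180.0, -0.0, 173.1]
ft_force: [-0.4, -1.0, -0.1]
gripper_width: 0.4
gripper_force: 0.2
```

>>> apply_moves(motion=[0,0,0.001,0,0,0,0,0,0,0.001,0,0,0,0,0,0,0,0,0,0,0])

```text
clock: 11.7
ee_pos: [661.3, -143.5, 9.5]
ee_rot: [180.0, -0.0, 173.2]
ft_force: [-0.0, -0.1, 0.2]
gripper_width: 0.4
gripper_force: 0.1
```

>>> apply_moves(motion=[0,0,0.001,0,0,0,0,0,0,0.001,0,0,0,0,0,0,0,0,0,0,0])

```text
clock: 12.0
ee_pos: [661.5, -141.5, 9.5]
ee_rot: [180.0, -0.0, 173.1]
ft_force: [1.1, 1.3, 0.5]
gripper_width: 0.4
gripper_force: 0.1
```

```bash
python3 f.py
```

```text
t 12.0 fence xy [ -28.8 -150.5] z 9.5 rot [179.98  -0.   173.15] F fence [0.9 1.4] Fz 0.5 w 0.38556094083677855
```

>>> apply_moves(motion=[0,0,0.001,0,0,0,0,0,0,0.001,0,0,0,0,0,0,0,0,0,0,0])

```text
clock: 12.3
ee_pos: [661.4, -141.4, 9.5]
ee_rot: [-179.9, -0.0, 173.1]
ft_force: [-0.7, -4.8, 0.5]
gripper_width: 0.7
gripper_force: 2.1
```

```bash
python3 f.py; python3 -c "
from h import *
snap('top','top3.png')
i=cv2.imread('pics/top3.png')[105:225,140:460]; cv2.imwrite('pics/crop3.png',cv2.resize(i,(800,300),interpolation=cv2.INTER_CUBIC))"
```

```text
t 12.3 fence xy [ -29.  -150.3] z 9.5 rot [-1.7990e+02 -1.0000e-02  1.7308e+02] F fence [-0.1 -4.8] Fz 0.5 w 0.7372622979826462
```

View pics/crop3.png

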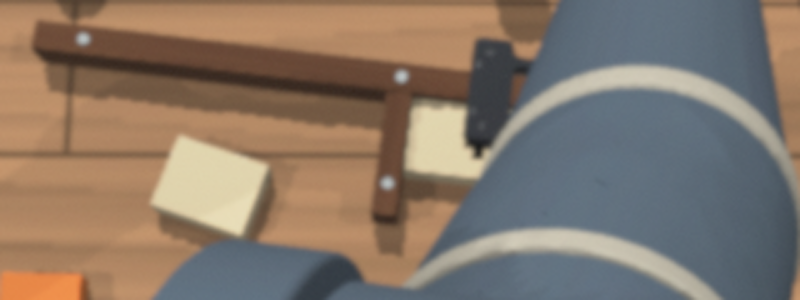

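The force has risen and the blank's end (crop x≈408) butts against the stop. I'll back off, lift, move away and check.

>>> apply_moves(motion=[0,0,-0.004,0,0,0,0,0,0,-0.012,0,0,0,0,0,0,-0.02,0,0,0,0,0,0,0,-0.02,0,0,0,0,0,0,-0.025,0,0,0,0,0,0,-0.025,0,0,0,0,0,0,-0.025,0,0,0,0,0,0,-0.025,0,0,0,0,0,-0.03,-0.01,0,0,0,0,0,-0.03,0,0,0,0,0,0,-0.03,0,0,0,0,0,0,-0.03,0,0,0,0,0,0,-0.03,0,0,0,0,0,0,0,0,0,0,0])

```text
clock: 13.75
ee_pos: [637.0, -331.4, 139.7]
ee_rot: [-179.8, -0.0, 172.7]
ft_force: [-0.0, -0.7, 0.2]
gripper_width: 0.5
gripper_force: 0.0
```

```bash
python3 f.py; python3 -c "
from h import *
snap('top','top4.png')
i=cv2.imread('pics/top4.png')[105:225,140:460]; cv2.imwrite('pics/crop4.png',cv2.resize(i,(800,300),interpolation=cv2.INTER_CUBIC))"
```

```text
t 13.75 fence xy [ -30.4 -341.8] z 139.7 rot [-179.79   -0.    172.7 ] F fence [ 0.  -0.7] Fz 0.2 w 0.5007282469220508
```

View pics/crop4.png

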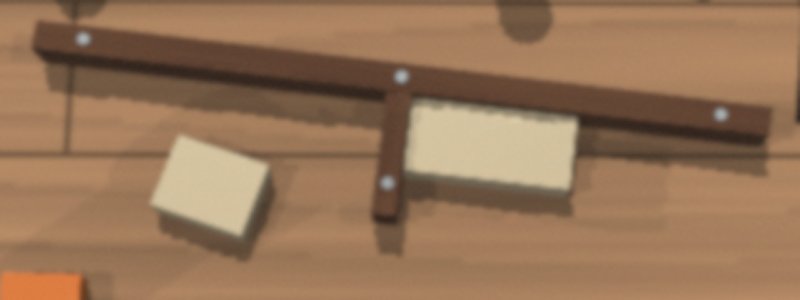

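The long blank is seated in the corner, with its top corners near (411,98), (578,117), (571,190) and (405,171). The short blank is unmoved. I'll do a quick numeric check and hand in.

```bash
python3 -c "
from h import *
c=np.load('last_top.npz'); a=np.radians(-6.87); R=np.array([[np.cos(a),-np.sin(a)],[np.sin(a),np.cos(a)]])
P=(w0(c,[(411,98),(578,117),(571,190),(405,171)],20)[:,:2]-[708.1,4.4])@R; m=P.mean(0); print(P.round(1),m)
if abs(m[0]+30)<8 and abs(m[1]+75)<7: print(sign_off())"
```

```text
[[  -1.7   -9.4]
 [  -1.2 -141.2]
 [ -61.2 -141.5]
 [ -61.6  -12.1]] [-31.43933061 -76.07304581]
the job is handed in; nothing more can be done
None
```

I slid the long blank into its corner, flush with the fence and against the middle stop, and let go. Its centre measured about (-31, -76) mm against home (-30, -75), and the short blank looks unmoved; the job is handed in at about 14 s, but no verdict came back.

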